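# Return an optics post through the lever-lidded chute box

## Task

Lay the plain steel post across the sloping chute of the return box, so that it rests against the closed lid flap, and let go of it. Then press the lid-lift lever all the way down and hold the lid up that way until the post has rolled into the box, and release the lever so that the lid closes over it. Do not lift the lid by hand, and leave the other things on the bench where they are.

Things in the scene. Friction and masses are not known exactly. Their poses are not given: they have to be found in the camera images.
- post_center (a point): Centre of the post: a plain steel cylinder, 32 mm in diameter, 110 mm long, 0.35 kg (may vary by a fifth), lying on the bench, free to roll. The x axis of this point runs along the post.
- bin: Return box, fixed: grey metal box, aluminium chute on its -y side, lever on its +y side. Origin on the bench under the box's centre, z up. Base plate 160 mm (x), y -220 to +80. Box 140 mm (x), y -71 to +67 mm, 5 mm walls, 105 mm high, 60 mm on the chute side; inside 130 mm wide, floor at z = 8 mm. The hinge lies at y = 65, z = 105 mm, along x.
- chute_spot (a point): Point on the chute's floor at mid width, 54 mm short of the flap; at y -135, z 77 mm of the box, axes as the box's. The chute is 130 mm wide inside, its side walls 17 mm high; its floor slopes 15 degrees down towards +y, from z = 100 (open end, y -220) to 60 mm (y -68). A post laid across it (along x) rolls down by itself to the closed flap: centre then at y -97, z 84 mm.
- lid_front (a point): Middle of the top front edge of the aluminium lid (chute side), at y = -81, z = 116 mm of the box when closed; turns with the lever. Lid, flap and lever are one rigid piece. The top plate, 142 mm wide, reaches 146 mm from the hinge towards the chute, its top 11 mm above the hinge; the flap, 126 mm wide, hangs from its front edge (outer face at y = -81 mm of the box) down to 5 mm above the chute's floor.
- lever (a joint): Lever and lid turning together, rad: 0 = lid closed, lever up; 0.55 = stop, lever fully down, lid fully raised. The post can pass under the flap from about 0.25. Spring and weight close it when released; about 3 N on the pad start it, about 6 N hold it fully down.
- lever_pad (a point): Centre of the top face of the lever's black pad, 60 (box's x) by 45 mm, 12 mm thick, on a steel arm, 120 mm beyond the hinge. Lever up: at y = 185, z = 140 mm of the box. It goes almost straight down: to y = 187, z = 78 mm at 0.5 rad, z = 72 mm at the stop. Turns with the lever.
- dropper: White plastic dropper bottle, 48 mm across, 110 mm tall, standing beside the lever; origin at the centre of its underside. A bystander: leave it alone.
- lens_mount: Round black lens holder on a steel post and round foot, about 155 mm tall; origin at the centre of its underside. A bystander: leave it alone.
- driver: Screwdriver, 160 mm, lying; origin below its middle. A bystander: leave it alone.
- fork: Flat dark steel clamping fork, 95 x 45 x 10 mm, lying; origin at the centre of its underside. A bystander: leave it alone.
- pedestal: Short steel pedestal, 32 mm across with a 56 mm flange at its foot, 55 mm tall, standing; origin at the centre of its underside. A bystander: leave it alone.
- meter: Grey power meter, 90 x 70 x 45 mm; origin at the centre of its underside. A bystander: leave it alone.
- post: The post as a body (the same steel cylinder; its origin lies on its surface and rolls with it, use the centre point).
Things that resemble listed ones, but are neither listed nor needed, are in the scene too. Leave any purple look-alike of the post alone.

How it is judged:
On the way, in this order (a step that is already met when the one before it is completed fails the run):
1. the post rests in the chute against the closed flap, let go (x of post_center in the frame of bin between -0.03 and 0.03 m and y of post_center in the frame of bin between -0.125 and -0.085 m and z of post_center in the frame of bin between 0.07 and 0.105 m and value of joint lever below 0.05 rad and contact force between the fingers and post below 0.2 N and linear speed of post below 0.03 m/s), for 0.3 s.
2. the lever is held well down (0.4 rad or more) while the post lies in the box (x of post_center in the frame of bin between -0.064 and 0.064 m and y of post_center in the frame of bin between -0.066 and 0.062 m and z of post_center in the frame of bin between 0.01 and 0.062 m and value of joint lever above 0.4 rad), for 0.3 s.
At the end, for the whole second after the job is handed in: The post lies at rest inside the box (its centre within the walls and under 62 mm above the bench) and the lid is closed (lever joint under 0.03 rad) (x of post_center in the frame of bin between -0.064 and 0.064 m and y of post_center in the frame of bin between -0.066 and 0.062 m and z of post_center in the frame of bin between 0.01 and 0.062 m and value of joint lever below 0.03 rad and linear speed of post below 0.03 m/s); the robot touches nothing.
It fails at once if the lid lifted by touching it directly instead of by the lever (value of joint lever above 0.1 rad and (contact force between any of the arm, the fingers and lever_c3 above 1 N or contact force between any of the arm, the fingers and lever_c4 above 1 N)).
It fails at once if a bystander pushed more than 40 mm from its place (distance of any of dropper, lens_mount, driver, fork, pedestal, meter from where it was at the start of the episode above 0.04 m).
It also fails if it takes over 56 s, if anything falls off the work surface, if the arm or the gripper's body presses on something with over 40 N, if the wrist force passes 120 N, or if a joint passes its speed limit or range.

## Robot

A 6-joint arm with a two-finger parallel gripper is mounted at the origin on the work surface. World frame = base frame: x ahead of the robot, y to its left, z up, the work surface at z = 0. Lengths are in m, angles in rad, forces in N, time in s.
With the tool pointing down it reaches from about 0.275 to 1 m from the base axis. Payload 8.4 kg.
Tool frame: the origin (TCP) lies on the centre line of the jaws, within the pads' length; the fingertips stand 17 mm ahead of it and the grasp point (between the pads) lies 2 mm behind it (bot.tcp_to_tips is the y of the fingertips in the tool frame, in m); y points along the fingers, z is the direction in which the jaws open and shut, and the axes are right-handed (so a half turn about y gives the same grasp; the last joint's range is limited). The gripper opens to 85 mm and grips with 20 to 120 N. Pads are 22 mm wide; open, the fingers measure 114 mm over their backs; the gripper's body (76 mm by 85 mm) begins 54 mm behind the grasp point. The pads swing forward as they close: fully open they stand 13 mm farther back than shut.
Start: joints at [-1.312, 0.353, 1.633, -0, 1.155, -0.002], TCP at [0.161, -0.604, 0.218] pointing down, gripper open.
Joint ranges: [-2.63, 2.63], [-0.92, 2.1], [0.06, 2.66], [-1.3, 4.44], [0, 2.69], [-3.02, 3.02]. Speed limits (rad/s): [2.22, 2.22, 2.79, 3.14, 3.14, 3.14].

## Interface

Orientations are given as a unit quaternion [x, y, z, w].
In Python, from workcell import bot, hand, kinematics, get_obs, vision, hand_in gives the robot as it stands. The module is installed in compiled form; this text tells all that it offers. Calls block until the motion is done:
- bot.reach(position, orientation): joint-space move of the TCP to a pose.
- bot.servo_line(position, ori=None, velocity=0.15): straight line of the TCP; ori=None keeps the orientation; velocity is the mean speed in m/s.
- bot.goto_joints(angles): joint-space move.
- hand.move_gripper(opening, strength=None): finger opening in m; strength is the grip in N (None keeps the last); returns when the fingers have stopped.
- bot.dwell(seconds).
- kinematics.solve_ik(position, orientation): joint angles nearest the present ones, or None.
- get_obs(): the state.
- vision.read_camera(name): name is "scene" or "top" or "wrist"; returns a dict with "frame" (384x512x3 uint8, red, green, blue), "intrinsics" (3x3 intrinsics, pixels), "dist" ([k1, k2, p1, p2, k3] as OpenCV has them; the pictures are not rectified), "view" (4x4, takes a point from world to camera coordinates). Camera axes: x right, y down, z forward; pixel columns grow to the right and rows downward; lengths in m; the calibration is good to about 2 mm. A picture is of the moment at which its call begins. There is no depth.
A pose or a line that the arm cannot do raises bot.IKError and nothing moves.
- hand_in(): hands the job in, once; it reports no verdict.
The state is a dict: "time_s": time; "joint_pos": joint angles; "joint_vel": joint speeds; "joint_efforts": joint torques, N m; "position": TCP position; "orientation": TCP orientation; "wrist_force": force on the tool from outside, world axes, zero at the start; "ft_torque": the same for the moment, N m; "gripper_width": finger opening in m.
Only numpy, scipy, OpenCV 4.12 (cv2) and the standard library are available. Lean on these libraries where they do the work, as an engineer would, in place of code of your own. Each camera call takes 0.05 s, during which the arm holds its last target.

## Working session

There is one attempt and no reset: what is moved stays moved. The work goes in short steps, each a Python script; the robot and the scene stay as the last script left them, time stands still between calls to the robot, and variables do not carry over. Pictures are saved under pics/ and viewed, and the job is handed in when it is done.

```bash
mkdir -p pics; ls
python3 - <<'E'
from workcell import *
import cv2,numpy as np
for n in ["scene","top","wrist"]:
    c=vision.read_camera(n)
    cv2.imwrite(f"pics/{n}0.png",c["frame"][:,:,::-1])
    np.savez(f"{n}0.npz",**c)
    print(n,np.round(c["intrinsics"],1).tolist(),np.round(c["dist"],3),np.round(c["view"],3).tolist())
o=get_obs();print(o)
E
```

```text
pics
scene [[440.8, 0.0, 249.0], [0.0, 440.8, 195.7], [0.0, 0.0, 1.0]] [-0.018  0.     0.     0.     0.   ] [[0.053, 0.999, -0.011, -0.149], [0.647, -0.043, -0.761, -0.281], [-0.76, 0.033, -0.649, 1.578], [0.0, 0.0, 0.0, 1.0]]
top [[402.8, 0.0, 253.6], [0.0, 402.8, 194.9], [0.0, 0.0, 1.0]] [-0.033  0.     0.     0.     0.   ] [[0.12, -0.993, 0.0, 0.068], [-0.971, -0.117, -0.207, 0.573], [0.206, 0.025, -0.978, 0.974], [0.0, 0.0, 0.0, 1.0]]
wrist [[299.5, 0.0, 253.8], [0.0, 299.5, 190.5], [0.0, 0.0, 1.0]] [0.003 0.    0.    0.    0.   ] [[0.257, -0.966, -0.001, -0.625], [-0.929, -0.248, 0.274, -0.035], [-0.265, -0.069, -0.962, 0.378], [0.0, 0.0, 0.0, 1.0]]
{'time_s': 0.15, 'joint_pos': array([-1.31239672e+00,  3.53523552e-01,  1.63392017e+00, -7.87612615e-06,
        1.15522232e+00, -2.40890289e-03]), 'joint_vel': array([ 0.00155206, -0.00155016, -0.00184939,  0.00093478, -0.00170271,
       -0.0024285 ]), 'joint_efforts': array([ 1.40266086e-03, -6.05636072e+01, -3.42338669e+01,  3.09856784e-05,
        6.13265176e-03,  4.42118858e-05]), 'position': array([ 0.16106308, -0.60351502,  0.21733107]), 'orientation': array([-0.09200069,  0.70147885, -0.70072671,  0.09189875]), 'wrist_force': array([1.0108347 , 0.7071717 , 0.43863217]), 'ft_torque': array([-0.04676142, -0.00197963, -0.03398365]), 'gripper_width': 0.08556960594833476}
```

View pics/scene0.png

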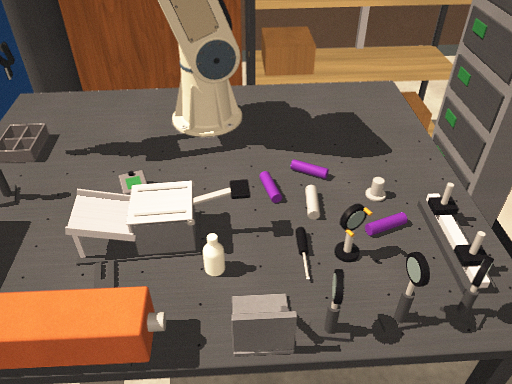

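View pics/top0.png

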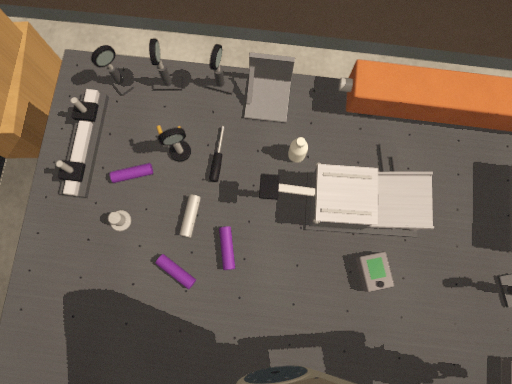

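View pics/wrist0.png

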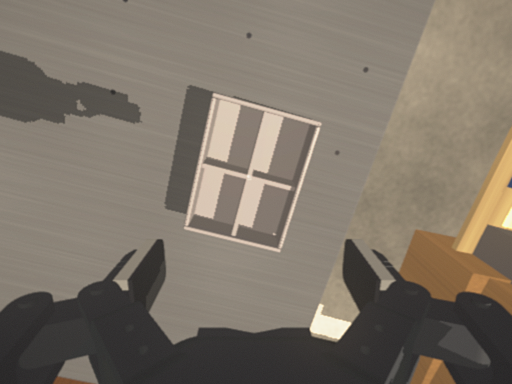

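The top view shows the steel post at about (190,216), the box lid spanning (316–380, 166–224), the chute running to (432,200) and the lever pad at (270,187). The purple look-alikes are at (227,248), (176,271) and (131,173). I'll enlarge the crops to read exact corners.

Run:
```python
import cv2
a=cv2.imread("pics/top0.png");s=cv2.imread("pics/scene0.png")
cv2.imwrite("pics/c1.png",cv2.resize(a[150:250,250:450],None,fx=4,fy=4,interpolation=cv2.INTER_CUBIC))
cv2.imwrite("pics/c2.png",cv2.resize(s[150:290,60:260],None,fx=4,fy=4,interpolation=cv2.INTER_CUBIC))
cv2.imwrite("pics/c3.png",cv2.resize(a[180:250,150:250],None,fx=6,fy=6,interpolation=cv2.INTER_CUBIC))
```

```text
(no output)
```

View pics/c1.png

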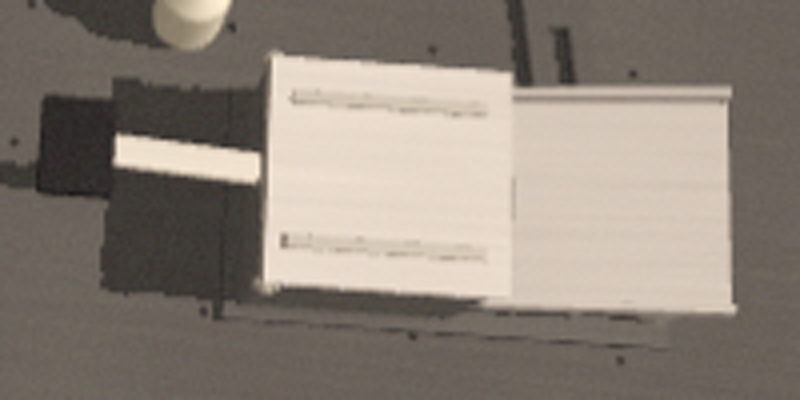

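View pics/c2.png

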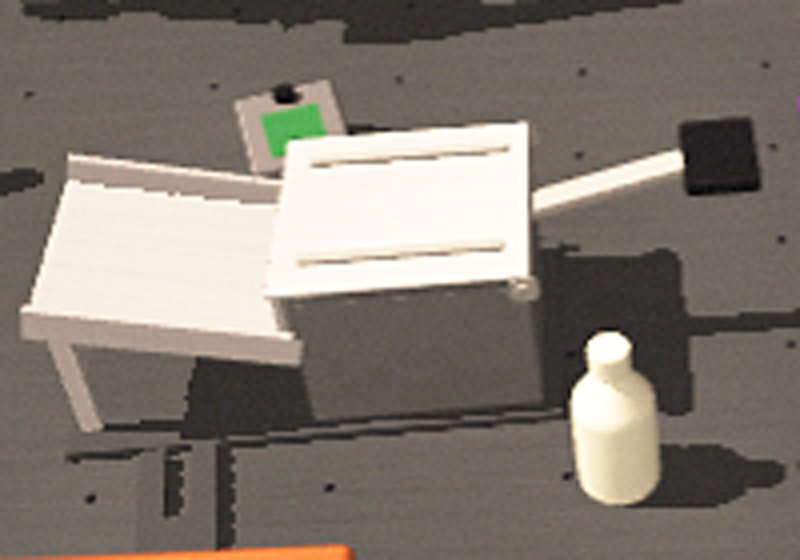

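View pics/c3.png

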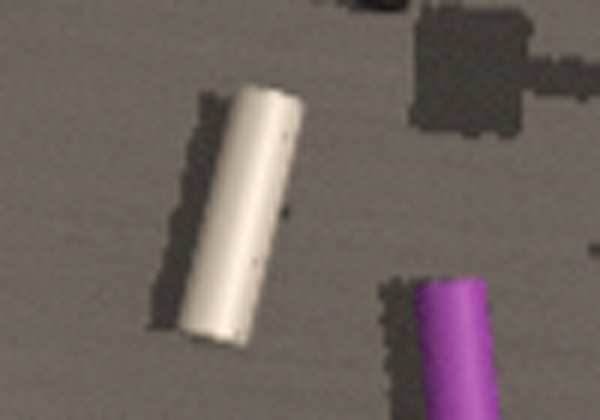

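```bash
cat > h.py <<'E'
import numpy as np,cv2
from scipy.optimize import least_squares
from scipy.spatial.transform import Rotation as R
def proj(c,P):
    V=c["view"];return cv2.projectPoints(np.array(P,float).reshape(-1,3),cv2.Rodrigues(V[:3,:3])[0],V[:3,3],c["intrinsics"],c["dist"])[0][:,0]
def ray(c,uv,z):
    n=cv2.undistortPoints(np.array(uv,float).reshape(1,1,2),c["intrinsics"],c["dist"])[0,0]
    V=c["view"];Rm=V[:3,:3];o=-Rm.T@V[:3,3];d=Rm.T@[n[0],n[1],1];return o+d*(z-o[2])/d[2]
E
python3 - <<'E'
from h import *
t=dict(np.load("top0.npz"));s=dict(np.load("scene0.npz"))
f=lambda p,k,o:(np.array(p)+.5)/k-.5+np.array(o)
T=[((512,72),(71,-81,116)),((512,297),(-71,-81,116)),((75,146),(0,185,140)),((734,201),(0,-220,117)),((272,57),(71,66,116)),((265,290),(-71,66,116))]
S=[((288,142),(-71,-81,116)),((268,297),(71,-81,116)),((528,123),(-71,66,116)),((530,280),(71,66,116)),((719,150),(0,185,140))]
tu=np.array([f(p,4,(250,150)) for p,_ in T]);su=np.array([f(p,4,(60,150)) for p,_ in S])
TP=np.array([q for _,q in T])/1000;SP=np.array([q for _,q in S])/1000
def tr(v,P):
    return R.from_euler('z',v[2]).apply(P)+[v[0],v[1],0]
fun=lambda v:np.r_[(proj(t,tr(v,TP))-tu).ravel(),(proj(s,tr(v,SP))-su).ravel()]
r=least_squares(fun,[.5,-.2,0],loss='soft_l1');print("bin",r.x);print(np.round(fun(r.x).reshape(-1,2),1))
# post
pt=[f(p,6,(150,180)) for p in [(272,95),(215,338)]]
a,b=[ray(t,p,.016) for p in pt];print("post ends",a,b,np.linalg.norm(a-b))
c=(a+b)/2;print(c,"yaw",np.arctan2(*(a-b)[:2][::-1]));print("in scene",proj(s,[a,b,c]), "top ctr",proj(t,[c]))
E
```

```text
bin [ 0.57935583 -0.08422681  0.05316587]
[[-0.  -0.5]
 [-0.2  0.3]
 [ 0.3 -0.3]
 [ 1.3 -1. ]
 [ 0.6 -0.6]
 [ 0.3 -1.9]
 [ 1.1 -1.3]
 [ 0.3 -1. ]
 [-0.2 -0.9]
 [-0.3 -2. ]
 [ 1.1 -0.9]]
post ends [0.54926198 0.29254708 0.016     ] [0.43882199 0.30115542 0.016     ] 0.11077496794753579
[0.49404198 0.29685125 0.016     ] yaw -0.0777885920558131
in scene [[314.20464113 214.77160606]
 [310.77935208 188.00595577]
 [312.43308887 200.92011906]] top ctr [[190.20966341 215.4610366 ]]
```

```bash
cat >> h.py <<'E'
B=np.array([0.5794,-0.0842,0.]);BY=0.0532
def binp(p): return R.from_euler('z',BY).apply(p)+B
def ori(ydir,zdir,s):
    y=np.array(ydir,float);y/=np.linalg.norm(y);z=s*np.array(zdir,float);z-=y*(y@z);z/=np.linalg.norm(z)
    return R.from_matrix(np.c_[np.cross(y,z),y,z]).as_quat()
def grasp_q(yaw,s): return ori([0,0,-1],[-np.sin(yaw),np.cos(yaw),0],s)
def chute_q(s):
    rz=R.from_euler('z',BY);a=np.radians(15)
    return ori(rz.apply([0,-np.sin(a),-np.cos(a)]),rz.apply([0,np.cos(a),-np.sin(a)]),s)
CN=R.from_euler('z',BY).apply([0,np.sin(np.radians(15)),np.cos(np.radians(15))])
PC=binp([0,-.135,.077])+CN*.016
E
python3 - <<'E'
from h import *
from workcell import *
t=dict(np.load("top0.npz"))
o=get_obs();print(R.from_quat(o["orientation"]).as_matrix().round(2).tolist(),bot.tcp_to_tips)
print("dropper",ray(t,(299,155),.05), "pad",binp([0,.185,.14]),"PC",PC)
for s in (1,-1):
    for p,q in [((.494,.297,.2),grasp_q(-.078,s)),((.494,.297,.022),grasp_q(-.078,s)),(PC+CN*.1,chute_q(s)),(PC+CN*.007,chute_q(s)),(binp([0,.187,.09]),grasp_q(BY,s))]:
        j=kinematics.solve_ik(np.array(p),q);print(s,None if j is None else np.round(j,2))
E
```

```text
[[-0.97, -0.0, 0.26], [-0.26, 0.0, -0.97], [0.0, -1.0, -0.0]] 0.017
dropper [0.68395745 0.02929099 0.05      ] pad [0.56956264 0.10053826 0.14      ] PC [ 0.58635841 -0.21487376  0.09245481]
1 [ 0.54  0.3   1.76 -0.    1.09 -0.95]
1 [ 0.54  0.53  1.87 -0.    0.74 -0.95]
1 [-0.17  0.34  1.75 -0.3   1.01 -1.64]
1 [-0.21  0.46  1.81 -0.34  0.84 -1.61]
1 [ 0.18  0.43  1.84 -0.    0.87 -1.45]
-1 [ 0.54  0.3   1.76 -0.    1.09  2.19]
-1 [ 0.54  0.53  1.87 -0.    0.74  2.19]
-1 [-0.17  0.34  1.75 -0.3   1.01  1.51]
-1 [-0.21  0.46  1.81 -0.34  0.84  1.54]
-1 [ 0.18  0.43  1.84 -0.    0.87  1.69]
```

Run:
```python
from h import *
from workcell import *
q=grasp_q(-.078,1)
bot.reach(np.array([.494,.297,.2]),q)
print(get_obs()["time_s"],get_obs()["position"])
c=vision.read_camera("wrist");cv2.imwrite("pics/w1.png",c["frame"][:,:,::-1]);np.savez("w1.npz",**c)
print(proj(c,[[.5493,.2925,.016],[.4388,.3012,.016]]))
```

```text
3.5 [0.49433476 0.29645973 0.20000305]
[[254.55646979 211.99130318]
 [254.53142271 117.22457518]]
```

View pics/w1.png

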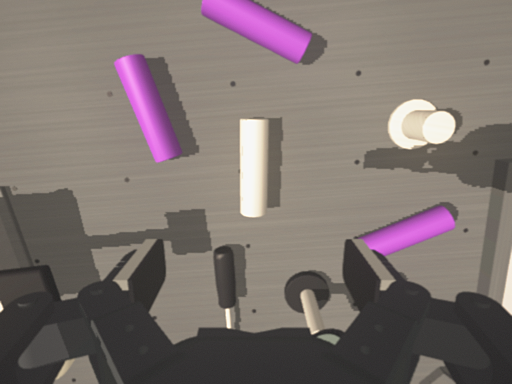

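The post lies at (254,118)–(254,216) in the wrist view and my projection gives rows 117–212, so the estimate is within about 2 mm. No neighbour lies between the fingers, so I'll grasp.

```bash
python3 - <<'E'
from h import *
from workcell import *
q=grasp_q(-.078,1)
hand.move_gripper(.066)
bot.servo_line(np.array([.4945,.297,.023]),q,velocity=.12)
print(get_obs()["wrist_force"])
hand.move_gripper(.02,strength=40)
o=get_obs();print(o["gripper_width"],o["wrist_force"])
bot.servo_line(np.array([.4945,.297,.25]),q,velocity=.15)
o=get_obs();print(o["time_s"],o["gripper_width"],o["wrist_force"])
bot.reach(PC+CN*.12,chute_q(1))
bot.servo_line(PC+CN*.05,chute_q(1),velocity=.1)
o=get_obs();print(o["time_s"],o["position"],o["gripper_width"],o["wrist_force"])
for n in ["scene","top","wrist"]:
    c=vision.read_camera(n);cv2.imwrite(f"pics/{n}2.png",c["frame"][:,:,::-1]);np.savez(f"{n}2.npz",**c)
E
python3 -c "
import cv2,numpy as np
a=cv2.imread('pics/scene2.png')[90:290,20:280];b=cv2.imread('pics/wrist2.png')
cv2.imwrite('pics/m2.png',np.hstack([cv2.resize(a,(499,384)),b[:,:300]]))"
```

```text
[ 0.25531015  0.05706607 -0.6397935 ]
0.019631243508220413 [ 1.01020519 -0.24628775  0.18580022]
7.675 0.020208750467867354 [-0.79883514  1.07091653 -0.1533625 ]
10.2833 [ 0.58608188 -0.2019381   0.14120934] 0.01954295761026023 [ 0.29115378 -0.37911202  0.44272144]
```

View pics/scene2.png

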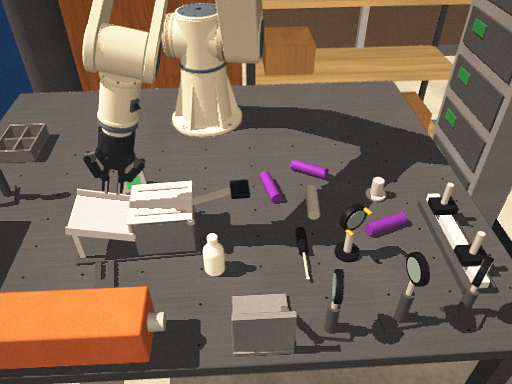

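View pics/wrist2.png

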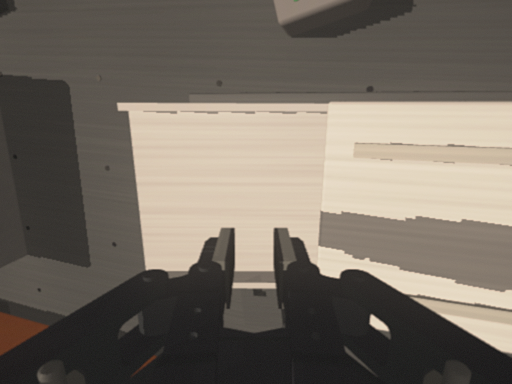

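The grasp missed. The fingers are empty (width 19.6 mm) and the post is still on the bench at scene pixel (313,202). I'll go back and see why.

```bash
python3 - <<'E'
from h import *
from workcell import *
w=dict(np.load("wrist2.npz"))
q=grasp_q(-.078,1)
bot.servo_line(PC+CN*.14,chute_q(1),velocity=.2)
hand.move_gripper(.066)
bot.reach(np.array([.4945,.297,.2]),q)
c=vision.read_camera("wrist");cv2.imwrite("pics/w3.png",c["frame"][:,:,::-1]);np.savez("w3.npz",**c)
print(proj(c,[[.5493,.2925,.016],[.4388,.3012,.016]]))
bot.servo_line(np.array([.4945,.297,.06]),q,velocity=.2)
for n in ["scene","wrist"]:
    c=vision.read_camera(n);cv2.imwrite(f"pics/{n}4.png",c["frame"][:,:,::-1])
    o=get_obs();P=o["position"];print(n,proj(c,[P,P-[0,0,.017],[.494,.297,.032]]),P)
print(o["time_s"])
E
python3 -c "
import cv2,numpy as np
a=cv2.imread('pics/scene4.png')[120:250,220:420]
cv2.imwrite('pics/m4.png',cv2.resize(a,None,fx=4,fy=4,interpolation=2))"
```

```text
[[254.70664836 211.41032356]
 [254.72707948 116.55129753]]
scene [[314.14054584 188.43710889]
 [313.60519425 193.32686704]
 [312.97079619 196.4493063 ]] [0.49551556 0.29744015 0.06129368]
wrist [[254.88052628 232.4676327 ]
 [254.74382123 221.11860431]
 [253.67732804 211.83006124]] [0.4955541  0.2975227  0.06147089]
14.2833
```

View pics/m4.png

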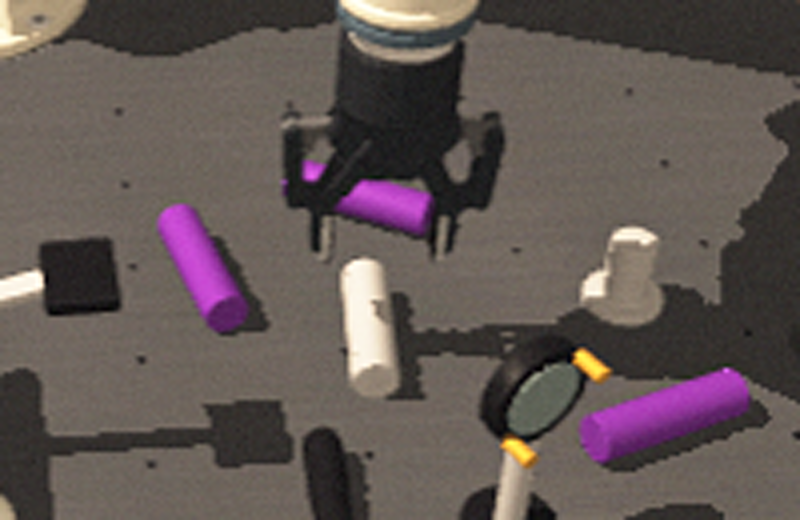

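View pics/w3.png

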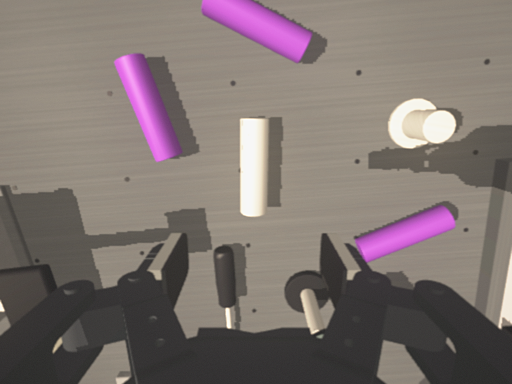

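View pics/wrist4.png

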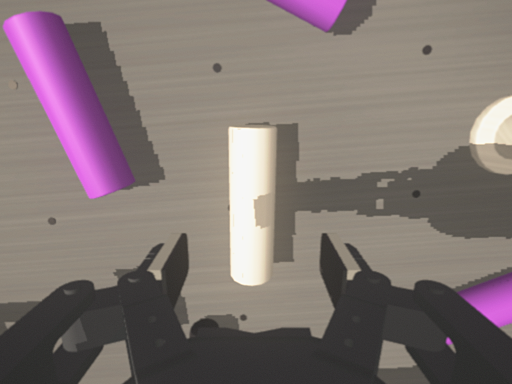

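Run:
```python
from h import *
from workcell import *
c=dict(np.load("w3.npz"));V=c["view"]
o=get_obs();q=R.from_quat(o["orientation"])
P=np.array([.4945,.297,.2])
M=q.as_matrix(); 
print("tool axes",M.round(3).tolist())
# camera in tool frame
Rc=V[:3,:3];co=-Rc.T@V[:3,3]
print("cam pos in tool",M.T@(co-P)); print("cam z in tool",M.T@Rc[2])
for nm,uv,w in [("66L",(187,235),.066),("66R",(321,235),.066)]:
    n=cv2.undistortPoints(np.array(uv,float).reshape(1,1,2),c["intrinsics"],c["dist"])[0,0]
    d=M.T@(Rc.T@[n[0],n[1],1]);oo=M.T@(co-P)
    k=((.033 if d[2]>0 else -.033)-oo[2])/d[2];print(nm,oo+k*d)
```

```text
tool axes [[0.997, 0.002, 0.078], [-0.078, 0.001, 0.997], [0.002, -1.0, 0.001]]
cam pos in tool [-0.06800242 -0.15554946 -0.00093052]
cam z in tool [ 0.27307137  0.96199204 -0.00182786]
66L [-0.00868702 -0.02417767 -0.033     ]
66R [-0.00452262 -0.01500596  0.033     ]
```

Projecting the stated TCP onto the images puts it beyond the visible fingertips, so the tips sit higher than the nominal 17 mm ahead of the TCP. I'll measure that at a nearly shut opening.

Run:
```python
from h import *
from workcell import *
q=grasp_q(-.078,1)
hand.move_gripper(.034)
for n in ["scene","wrist","top"]:
    c=vision.read_camera(n);cv2.imwrite(f"pics/{n}5.png",c["frame"][:,:,::-1]);np.savez(f"{n}5.npz",**c)
o=get_obs();P=o["position"];print(P,o["gripper_width"],o["time_s"])
a=cv2.imread('pics/scene5.png')[150:220,280:360];cv2.imwrite('pics/m5.png',cv2.resize(a,None,fx=8,fy=8,interpolation=2))
a=cv2.imread('pics/wrist5.png')[200:300,160:340];cv2.imwrite('pics/m5w.png',cv2.resize(a,None,fx=4,fy=4,interpolation=2))
a=cv2.imread('pics/top5.png')[150:290,100:280];cv2.imwrite('pics/m5t.png',cv2.resize(a,None,fx=4,fy=4,interpolation=2))
```

```text
[0.49447929 0.29698727 0.06000053] 0.03380791561372007 14.8417
```

View pics/m5.png

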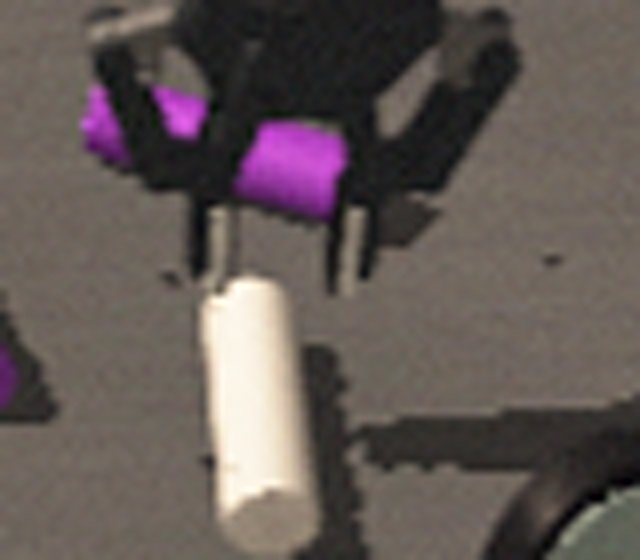

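View pics/m5w.png

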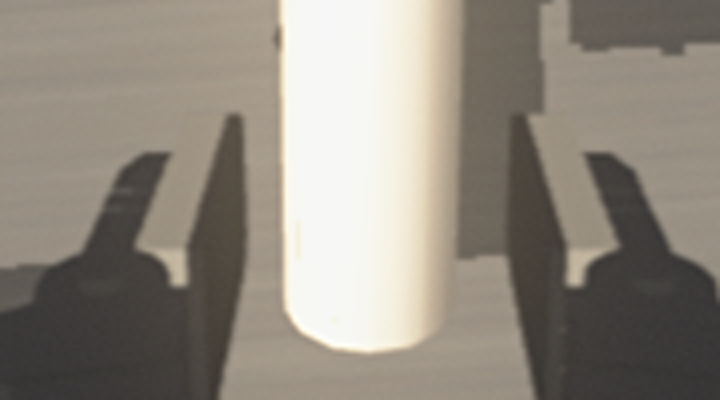

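View pics/m5t.png

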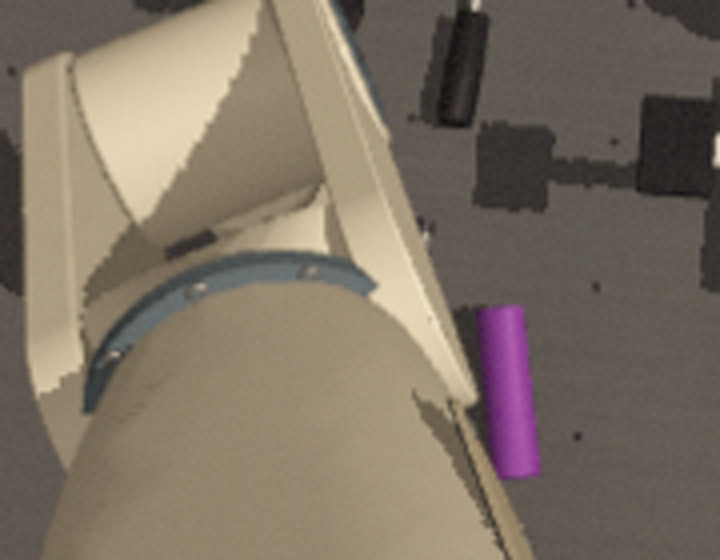

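Both cameras agree that at a 34 mm opening the tips are about 20 mm behind the reported TCP, not 17 mm ahead. That explains why the fingers closed above the post. I'll correct for it and descend carefully while watching the force.

Run:
```python
from h import *
from workcell import *
q=grasp_q(-.078,1)
hand.move_gripper(.056)
for z in (.02,0,-.008,-.015):
    bot.servo_line(np.array([.4945,.297,z]),q,velocity=.08)
    o=get_obs();print(z,o["position"][2],o["wrist_force"].round(1))
    if abs(o["wrist_force"][2])>5: break
hand.move_gripper(.02,strength=40)
o=get_obs();print(o["gripper_width"],o["wrist_force"].round(1),o["time_s"])
if o["gripper_width"]>.028:
    bot.servo_line(np.array([.4945,.297,.1]),q,velocity=.12)
    o=get_obs();print(o["gripper_width"],o["wrist_force"].round(1),o["time_s"])
for n in ["scene","wrist"]:
    c=vision.read_camera(n);cv2.imwrite(f"pics/{n}6.png",c["frame"][:,:,::-1]);np.savez(f"{n}6.npz",**c)
a=cv2.imread('pics/scene6.png')[100:250,220:420];cv2.imwrite('pics/m6.png',cv2.resize(a,None,fx=4,fy=4,interpolation=2))
```

```text
0.02 0.019678507073935994 [ 0.8  0.2 -0.5]
0 -0.000635441095023441 [-0.  -0.5 -0.1]
-0.008 -0.008452196557557308 [ 0.3  0.  -0.9]
-0.015 -0.015438035941800585 [ 0.1 -0.1 -0.3]
0.030776738355961744 [-0.4 -0.8  9.8] 17.075
0.030813483062789724 [-0.6 -0.6 -4. ] 18.1833
```

View pics/m6.png

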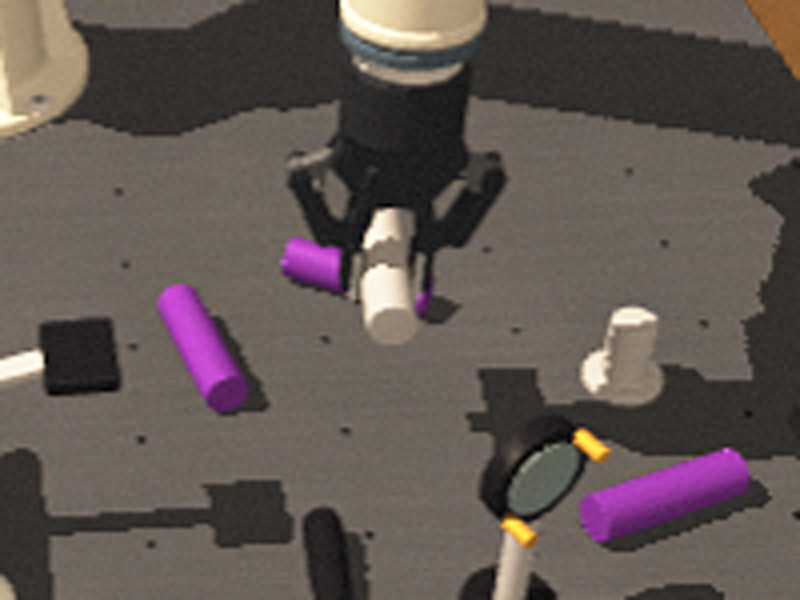

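View pics/wrist6.png

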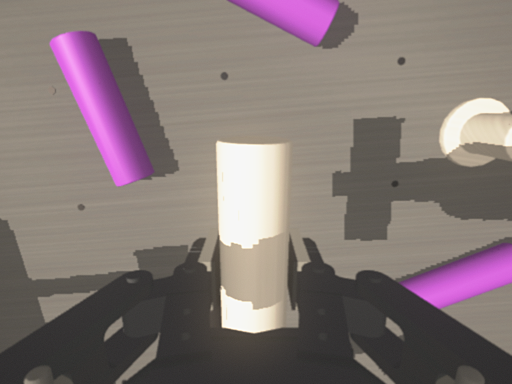

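The post is held (width 30.8 mm, weight −4 N). Next I'll check the post's offset from the TCP by projection, then move over the chute.

```bash
cat >> h.py <<'E'
OFF=.0314  # post centre lies OFF behind TCP along tool y
def tcp_for(center,q): return np.array(center)+OFF*R.from_quat(q).as_matrix()[:,1]
E
python3 - <<'E'
from h import *
from workcell import *
o=get_obs();M=R.from_quat(o["orientation"]).as_matrix();C=o["position"]-OFF*M[:,1];ax=M[:,0]
for n in("scene","wrist"):
    c=dict(np.load(n+"6.npz"));print(n,proj(c,[C+ax*.055,C-ax*.055]).round(1).tolist())
q=chute_q(1)
bot.servo_line(np.array([.4945,.297,.2]),velocity=.2)
bot.reach(tcp_for(PC+CN*.12,q),q)
bot.servo_line(tcp_for(PC+CN*.035,q),q,velocity=.1)
o=get_obs();print(o["time_s"],o["gripper_width"],o["wrist_force"].round(1))
M=R.from_quat(o["orientation"]).as_matrix();C=o["position"]-OFF*M[:,1];ax=M[:,0]
for n in("scene","wrist","top"):
    c=vision.read_camera(n);cv2.imwrite(f"pics/{n}7.png",c["frame"][:,:,::-1]);np.savez(f"{n}7.npz",**c)
    print(n,proj(c,[C+ax*.055,C-ax*.055]).round(1).tolist())
a=cv2.imread('pics/scene7.png')[130:270,50:250];cv2.imwrite('pics/m7.png',cv2.resize(a,None,fx=4,fy=4,interpolation=2))
E
```

```text
scene [[318.0, 180.6], [314.2, 154.8]]
wrist [[255.0, 356.9], [255.1, 140.1]]
21.7167 0.030818066006315165 [-0.3 -0.  -2.2]
scene [[108.5, 216.2], [114.6, 185.9]]
wrist [[254.9, 356.7], [255.0, 139.9]]
top [[395.6, 173.1], [395.9, 217.8]]
```

View pics/m7.png

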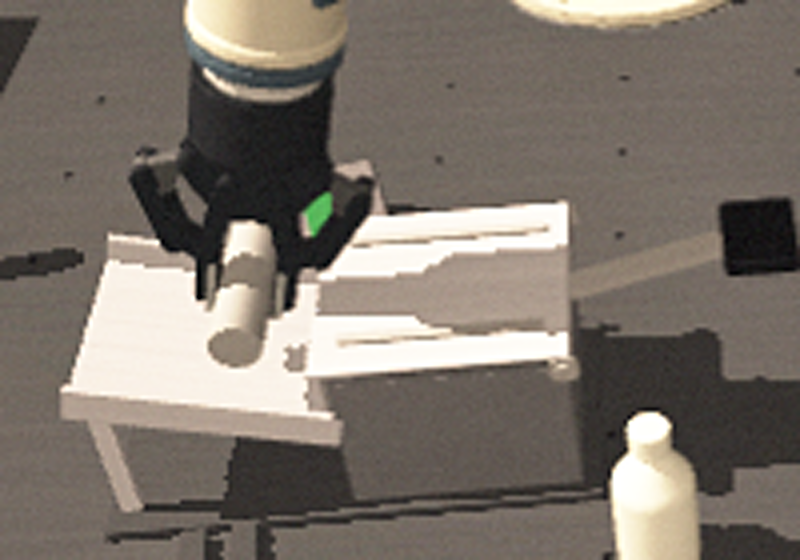

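View pics/wrist7.png

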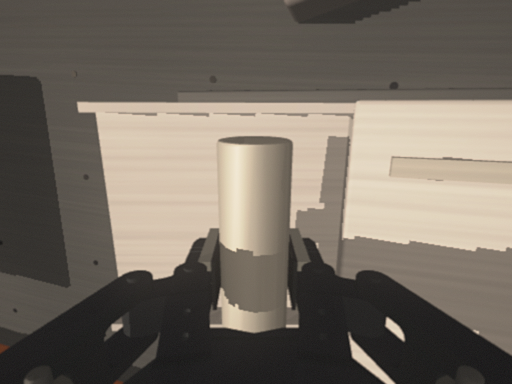

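The post's end shows at scene (109,217) and the prediction was (108.5,216), so the offset holds. I'll lower it slightly further uphill (y −145) for clearance from the lid, then release.

Run:
```python
from h import *
from workcell import *
q=chute_q(1)
P2=PC+R.from_euler('z',BY).apply([0,-.010*np.cos(np.radians(15)),.010*np.sin(np.radians(15))])
bot.servo_line(tcp_for(P2+CN*.02,q),q,velocity=.08)
for h in (.01,.005,.002,.0005):
    bot.servo_line(tcp_for(P2+CN*h,q),q,velocity=.04)
    f=get_obs()["wrist_force"];print(h,f.round(1))
    if f[2]>4: break
hand.move_gripper(.046)
o=get_obs();print(o["gripper_width"],o["wrist_force"].round(1),o["time_s"])
c=vision.read_camera("scene");cv2.imwrite("pics/scene8.png",c["frame"][:,:,::-1])
bot.servo_line(tcp_for(P2+CN*.12,q),q,velocity=.1)
bot.dwell(.3)
print(get_obs()["time_s"],get_obs()["wrist_force"].round(1))
for n in("scene","wrist"):
    c=vision.read_camera(n);cv2.imwrite(f"pics/{n}9.png",c["frame"][:,:,::-1]);np.savez(f"{n}9.npz",**c)
    C=binp([0,-.097,.084]);ax=R.from_euler('z',BY).apply([.055,0,0]);print(n,proj(c,[C+ax,C-ax]).round(1).tolist())
a=[cv2.imread(f'pics/scene{k}.png')[140:270,60:220] for k in(8,9)];cv2.imwrite('pics/m9.png',cv2.resize(np.hstack(a),None,fx=2.5,fy=2.5,interpolation=2))
```

```text
0.01 [-0.1 -0.1 -3.2]
0.005 [-0.1 -0.3 -3.6]
0.002 [-0.3  0.1 -3.2]
0.0005 [-3.3  4.   7.3]
0.04581756124454523 [ 0.3 -5.5 12.4] 23.825
25.5167 [-0.1  0.2  0.6]
scene [[123.3, 228.6], [128.1, 198.1]]
wrist [[304.5, 249.2], [310.9, 123.3]]
```

View pics/m9.png

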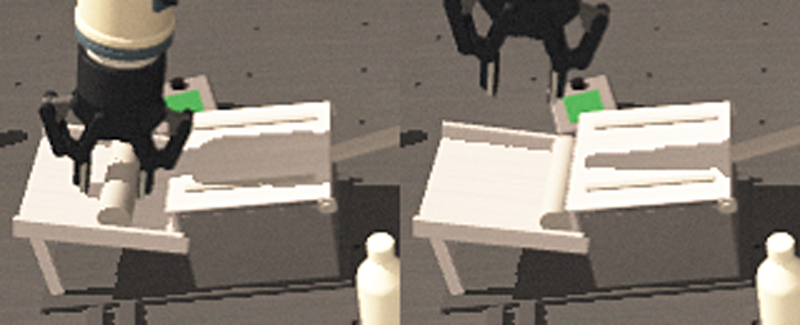

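View pics/wrist9.png

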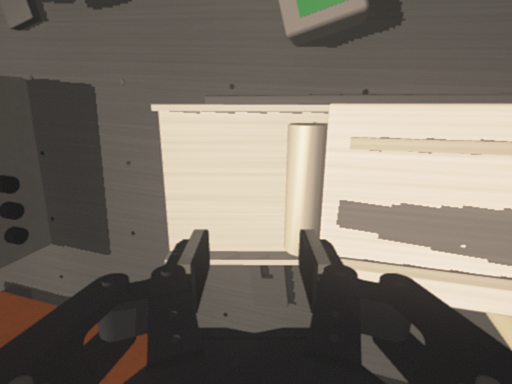

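The post rests across the chute against the closed flap, at wrist pixels (287–327, 124–255), with the lid closed. Next is the lever.

Run:
```python
from h import *
from workcell import *
q=grasp_q(BY,1)
hand.move_gripper(0.0)
X=binp([0,.187,0])
bot.reach(np.r_[X[:2],.19],q)
o=get_obs();print(o["time_s"],o["position"],o["wrist_force"].round(1))
zc=None;z=.16
while z>.03:
    bot.servo_line(np.r_[X[:2],z],q,velocity=.06)
    f=get_obs()["wrist_force"][2];print(round(z,3),round(f,1),end="; ")
    if f>2 : zc=z;break
    z-=.005
print("contact",zc,get_obs()["time_s"])
c=vision.read_camera("scene");cv2.imwrite("pics/sceneA.png",c["frame"][:,:,::-1])
a=c["frame"][110:270,60:300,::-1];cv2.imwrite('pics/mA.png',cv2.resize(a,None,fx=3,fy=3,interpolation=2))
```

```text
27.2583 [0.56959567 0.10162214 0.18987877] [0.1 0.5 0.5]
0.16 -0.0; 0.155 0.4; 0.15 0.4; 0.145 0.2; 0.14 0.8; 0.135 0.1; 0.13 -0.7; 0.125 3.0; contact 0.12499999999999997 29.6583
```

View pics/mA.png

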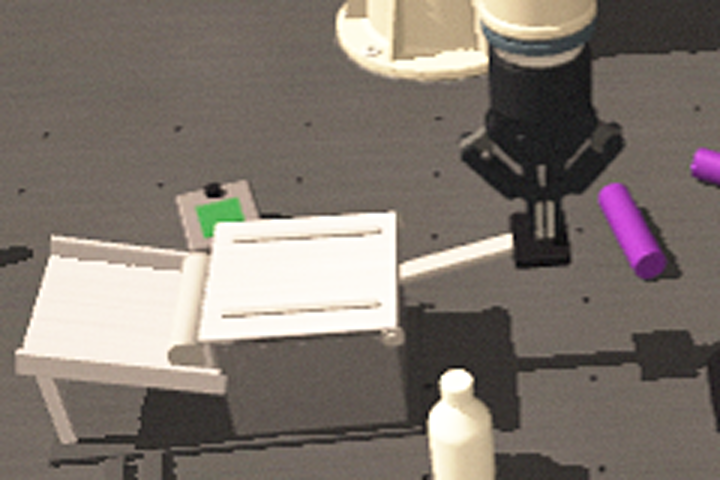

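The closed fingertips meet the pad at TCP z 0.125, and the post is still against the flap. Pressing down now.

Run:
```python
from h import *
from workcell import *
q=grasp_q(BY,1)
X=binp([0,.187,0])
for z in (.1,.08,.066,.062,.060,.058,.057,.056,.055):
    bot.servo_line(np.r_[X[:2],z],q,velocity=.08)
    o=get_obs();f=o["wrist_force"];print(z,o["position"][2].round(4),f.round(1))
    if f[2]>12: break
bot.dwell(1.0)
o=get_obs();print(o["time_s"],o["wrist_force"].round(1))
for n in("scene","top"):
    c=vision.read_camera(n);cv2.imwrite(f"pics/{n}B.png",c["frame"][:,:,::-1]);np.savez(n+"B.npz",**c)
a=cv2.imread("pics/sceneB.png")[110:270,50:290];cv2.imwrite('pics/mB.png',cv2.resize(a,None,fx=3,fy=3,interpolation=2))
a=cv2.imread("pics/topB.png")[140:260,250:450];cv2.imwrite('pics/tB.png',cv2.resize(a,None,fx=3,fy=3,interpolation=2))
```

```text
0.1 0.1003 [-0.2  6.   4.4]
0.08 0.0805 [0.9 4.5 5.9]
0.066 0.0665 [-0.3  1.8  5.4]
0.062 0.0627 [0.1 0.6 5.2]
0.06 0.0608 [-0.4  0.2  5.7]
0.058 0.0596 [-2.  -0.8 13.9]
32.6417 [-2.  -0.6 14.1]
```

View pics/mB.png

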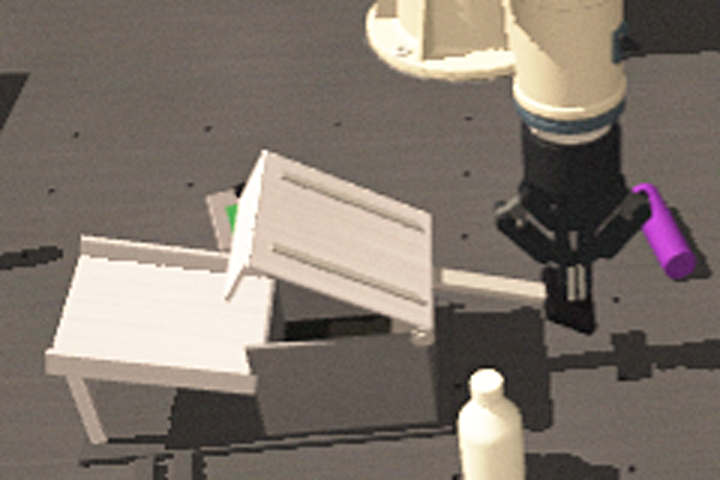

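View pics/tB.png

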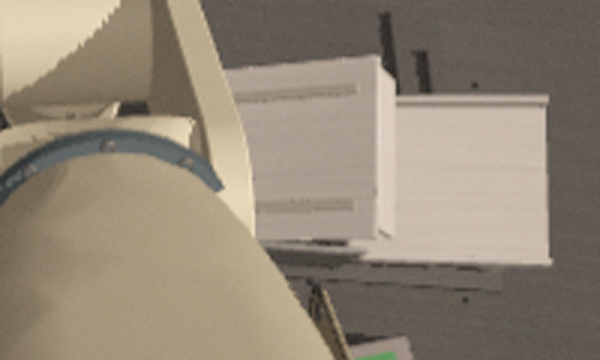

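The lever is at its stop (force jumped to 14 N), the lid is fully up, and the chute is empty in both views, so the post has rolled in. Releasing gently.

Run:
```python
from h import *
from workcell import *
q=grasp_q(BY,1)
X=binp([0,.187,0])
bot.servo_line(np.r_[X[:2],.14],q,velocity=.06)
bot.servo_line(np.r_[X[:2],.26],q,velocity=.15)
bot.dwell(.5)
o=get_obs();print(o["time_s"],o["wrist_force"].round(1))
c=vision.read_camera("scene");cv2.imwrite("pics/sceneC.png",c["frame"][:,:,::-1])
cv2.imwrite('pics/mC.png',cv2.resize(c["frame"][100:360,50:450,::-1],None,fx=2,fy=2,interpolation=2))
a=cv2.imread("pics/scene0.png").astype(int)
print("lid corners pred (closed)",proj(c,[binp([-.071,-.081,.116]),binp([.071,-.081,.116])]).round(1).tolist())
```

```text
35.7083 [ 0.7 -0.5  0.1]
lid corners pred (closed) [[132.8, 183.9], [126.9, 222.9]]
```

View pics/mC.png

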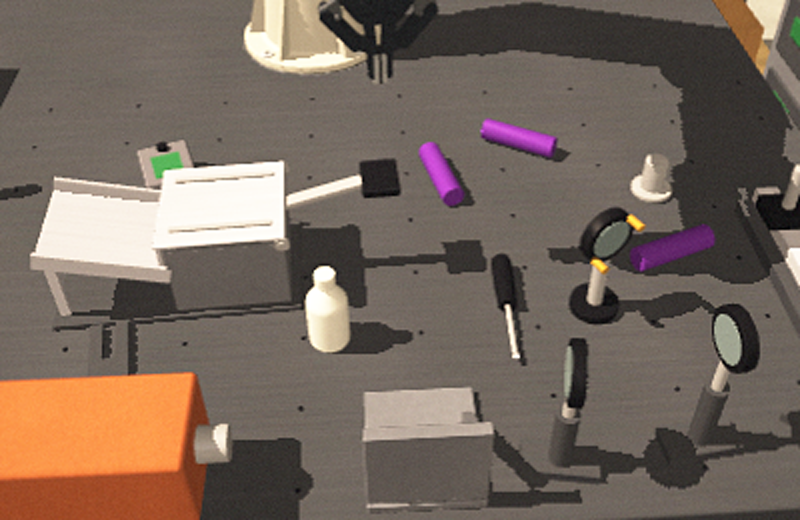

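The lid is closed: its front corners match the pixels measured at the start. The lever is up, the chute is empty, the bystanders are in place, and the gripper is clear.

```bash
python3 -c "
from workcell import hand_in
print(hand_in())"
```

```text
the job is handed in; nothing more can be done
None
```

The post is in the return box with the lid closed over it, and I handed the job in at about 36 s of the 56 s allowed.

- **Post on the chute:** I laid the post across the chute and let go. It rolled to the closed flap, and the pictures showed it resting there with the lid closed.
- **Lever:** I pressed the lever with the closed fingertips until it hit its stop, where the force rose from about 6 N to 14 N. I held it there for over 1 s, then eased it back up.
- **Last checks:** With the lid up, the chute was empty in both the scene and top views. After release the lid and lever were back in their starting position, the bystanders looked unmoved, and the wrist force was about zero. I did not see the post inside the box directly; I infer it from the empty chute.

**What went wrong or disagreed:**
- **First grasp:** It missed and closed on air above the post, and I only noticed once the empty gripper was over the chute.
- **Fingertip position:** The images showed the fingertips about 20 mm behind the reported TCP at a 34 mm opening (about 15 mm when shut). The given figure is 17 mm ahead. I corrected for this in all later moves.
- **Extra contact force:** There were brief bumps of about 10 N while closing on the post and 12 N while setting it down. Both are well under the limits.

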